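# Edge the serving slate out over the riser

### The arm

A 6-joint arm with a two-finger parallel gripper is mounted at the origin on a cart in front of the work surface, level with it; the furniture and walls round the work are solid. World frame = base frame: x ahead of the robot, y to its left, z up, the work surface at z = 0. Lengths are in m, angles in rad, forces in N, time in s.
With the tool pointing down it reaches from about 0.425 to 1.125 m from the base axis. Payload 14.9 kg.
Tool frame: the origin (TCP) lies at the very end of the fingers, on their centre line; the grasp point (between the pads) lies 19 mm behind it (robot.grasp_offset is the distance from the TCP to the grasp point, in m); z points along the fingers, y is the direction in which the jaws open and shut (so a half turn about z gives the same grasp; the last joint's range is limited). The gripper opens to 91 mm and grips with 3 to 60 N. Pads are 32 mm wide; open, the fingers measure 118 mm over their backs; the gripper's body (76 mm by 178 mm) begins 60 mm behind the grasp point.
Start: joints at [1.093, 0.379, 1.734, -0, 1.028, -0.033], TCP at [0.301, 0.632, 0.175] pointing down, gripper open.
Joint ranges: [-2.77, 2.77], [-0.74, 2.19], [0, 2.66], [-1.06, 4.2], [0.31, 2.87], [-3.08, 3.08]. Speed limits (rad/s): [1.89, 1.89, 2.39, 3.14, 3.14, 3.14].

### API

Orientations are given as a unit quaternion [w, x, y, z].
In Python, from workcell import robot gives the robot as it stands. The module is installed in compiled form; this text tells all that it offers.
- The arm moves only by the tool apply_moves, never from a script. Its argument "motion" is a list that holds one entry, the list of rows, each a list of 7 numbers: the shift along the world's x, y, z in cm, then the turn, a rotation vector about the world's x, y, z in rad, then the finger opening in cm, from 0 to 9.12. In form: [[[dx, dy, dz, rx, ry, rz, fingers], ...]]. A call has 1 to 8 rows; each row is the pose to reach, as a shift and turn from the pose commanded when the call began; what a row does not reach only later rows make up. A row lasts 1/8 s, in which the tool goes at most 62.5 mm and 10.7 degrees, less where a joint would pass 70% of its speed; a pose out of reach is approached as far as the arm can. A call with a gripper value outside its range is refused whole. The fingers move at their own pace and stop on an object; the grip force is fixed at half the most. Time passes only in rows, so rows that repeat a pose let the fingers close. It gives the time, the measured TCP pose, the force and the opening at its end, in the units of the state.
- robot.get_obs(): the state, without advancing time (a new reading comes with each control period).
- robot.grab_frame(name): name is "side" or "top"; returns the picture (420x560x3 uint8, red, green, blue); there is no depth.
- robot.camera_params(name): a dict with "fovy" (degrees; the focal length in pixels is half the picture's height over the tangent of half this angle, whatever the lens; pixels are square), "cx", "cy" (the principal point, pixels), "dist_coeffs" ([k1, k2, p1, p2, k3] as OpenCV has them; the pictures are not rectified), "eye" and "rotation" of the camera in the world. Camera axes: x right, y up, looking along -z (the intrinsics and any distortion apply to the point x, -y, -z); pixel columns grow to the right and rows downward; lengths in m; the calibration is good to about 2 mm. A picture is of the moment at which its call begins. camera_params takes no time and is no camera call.
- robot.finish_job(): hands the job in, once; it reports no verdict.
The state is a dict: "t": time; "joint_positions": joint angles; "dq": joint speeds; "joint_efforts": joint torques, N m; "position": TCP position; "tcp_rot": TCP orientation; "force": force on the tool from outside, world axes, zero at the start; "torque": the same for the moment, N m; "gripper_width": finger opening in m.
Only numpy, scipy, OpenCV 4.12 (cv2) and the standard library are available. Lean on these libraries where they do the work, as an engineer would, in place of code of your own. Each camera call takes 0.05 s, during which the arm holds its last target.

### The job

Nobody can get their fingers under the rectangular serving slate that lies flat on the low wooden riser. Slide it, without lifting it, straight out over the riser's front edge (the long edge facing the robot) until about a third of its depth sticks out for the waiter to pinch, and leave it lying flat on the riser, square to that edge. Leave the round slate and the other things where they are.

Things in the scene. Friction and masses are not known exactly. Their poses are not given: they have to be found in the camera images.
- riser: Low light-wood serving riser, fixed to the worktop: a board 240 mm deep (its x) by 430 mm long (its y), 20 mm thick, on two runners; its flat top is 70 mm above the worktop. Origin at the centre of its underside, on the worktop. Its own -x points out over the front edge, towards the robot (turned up to 0.25 rad); the front edge is at its x = -120 mm. The space below the front edge is open.
- slate: Rectangular dark slate, loose, 120 mm deep (its x) by 160 mm wide (its y), 8 mm thick, 0.28 to 0.56 kg, lying on the riser's left or right half, turned up to 0.25 rad against the riser, its nearest edge wholly behind the riser's front edge. Origin at the centre of its underside; its own -x side is the one that goes out over the edge. A third of its depth is 40 mm; it tips over the edge when its centre passes the front edge, that is at 60 mm.
- round_slate: Round dark slate, loose, 130 mm across, 8 mm thick, on the other half of the riser. Origin at the centre of its underside. To be left alone.
- bottle: Dark half-bottle of wine, loose, 58 mm across, 235 mm tall, standing on the worktop to the left. Origin at the centre of its underside. Bystander.
- glass: Clear stemmed wine glass standing upside down on its rim, loose, 81 mm across, 202 mm tall, on the right. Origin at the centre of its underside. Bystander.
- votive: Low bowl-shaped votive glass, loose, 74 mm across, 43 mm tall, to the left. Origin at the centre of its underside. Bystander.
- tealight: Tealight candle in a metal cup, loose, 40 mm across, 44 mm tall with its flame, to the left. Origin at the centre of its underside. Bystander.

How it is judged:
At the end, for the whole second after the job is handed in: The rectangular slate lies still and flat on the riser, 25 to 55 mm of it out over the front edge, square within 0.2 rad, its centre within 150 mm of the riser's middle sideways; round slate within 20 mm, bottle, glass, votive and tealight within 30 mm of where they were (x of slate in the frame of riser between -0.115 and -0.085 m and y of slate in the frame of riser between -0.15 and 0.15 m and z of slate in the frame of riser between 0.066 and 0.074 m and angle between slate's own z axis and vertical below 0.05 rad and angle between the x axis of slate and the x axis of riser, either way round below 0.2 rad and linear speed of slate below 0.01 m/s and distance of round_slate from where it was at the start of the episode below 0.02 m and distance of each of bottle, glass, votive, tealight from where it was at the start of the episode below 0.03 m); the robot touches nothing.
It fails at once if the rectangular slate is lifted off the riser, tipped up or dropped (z of slate in the frame of riser above 0.085 m or z of slate in the frame of riser below 0.05 m or angle between slate's own z axis and vertical above 0.2 rad).
It fails at once if the round slate is pushed away (distance of round_slate from where it was at the start of the episode above 0.02 m).
It fails at once if a bystander is knocked away (distance of any of bottle, glass, votive, tealight from where it was at the start of the episode above 0.03 m).
It also fails if it takes over 38 s, if anything falls off the work surface, if the arm or the gripper's body presses on something with over 40 N, if the wrist force passes 120 N, or if a joint passes its speed limit or range.

## Working session

There is one attempt and no reset: what is moved stays moved. The work goes in short steps, Python scripts to look and compute and a tool call to move; the robot and the scene stay as the last step left them, time stands still between calls to the robot, and variables do not carry over. Pictures are saved under pics/ and viewed, and the job is handed in when it is done.

Besides the shell and the picture viewer there is one more tool, called after "Emit:" in YAML: its name, and indented under it one key for each argument. apply_moves: Moves the arm, as the interface text tells. Its arguments: {"type":"object","properties":{"motion":{"type":"array","items":{"type":"array","items":{"type":"array","items":{"type":"number"}}}}},"required":["motion"]}

```bash
mkdir -p pics
python3 - <<'E'
from workcell import robot
import cv2
for n in("top","side"):
    f=robot.grab_frame(n); cv2.imwrite(f"pics/{n}0.png",f[:,:,::-1]); print(n,robot.camera_params(n))
o=robot.get_obs(); print(o)
E
```

```text
top {'fovy': 48.3077485658239, 'cx': 275.0368162127829, 'cy': 210.44636989884643, 'dist_coeffs': array([0.04371394, 0.        , 0.        , 0.        , 0.        ]), 'eye': array([0.31881698, 0.03855889, 1.32700802]), 'rotation': array([-0.69817317, -0.05106267,  0.06445843,  0.71119051])}
side {'fovy': 46.96000830739949, 'cx': 277.63974372463093, 'cy': 206.72109167619283, 'dist_coeffs': array([-0.17364533,  0.        ,  0.        ,  0.        ,  0.        ]), 'eye': array([ 0.15273141, -1.17750398,  0.61805333]), 'rotation': array([ 0.82583018,  0.54265387, -0.08815798, -0.12553668])}
{'t': 0.1, 'joint_positions': array([ 1.09266106e+00,  3.79310694e-01,  1.73472421e+00, -2.76836147e-05,
        1.02852462e+00, -3.32971493e-02]), 'dq': array([ 4.67690606e-04, -1.84296741e-03, -1.33395904e-03,  1.14373720e-03,
       -2.45108503e-03, -9.38180252e-05]), 'joint_efforts': array([ 1.59889682e-03, -7.65031242e+01, -4.35294199e+01,  6.53102598e-02,
        3.98382393e-02,  1.19759920e-05]), 'position': array([0.30104536, 0.63151879, 0.17478473]), 'tcp_rot': array([-1.10811614e-04,  2.20582738e-01,  9.75368147e-01, -4.70710950e-04]), 'force': array([-0.40050025,  1.35033992,  0.23845024]), 'torque': array([-0.01826646, -0.01816019,  0.01623641]), 'gripper_width': 0.09111472710269014}
```

View pics/top0.png

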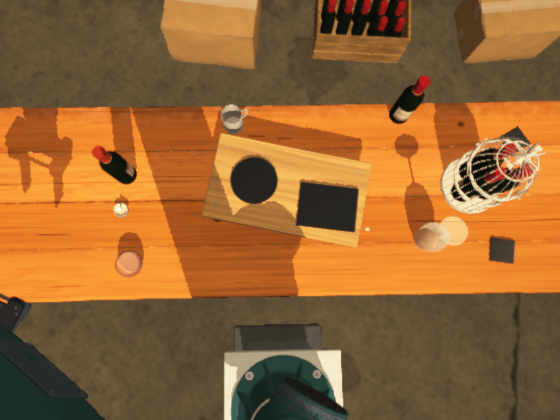

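View pics/side0.png

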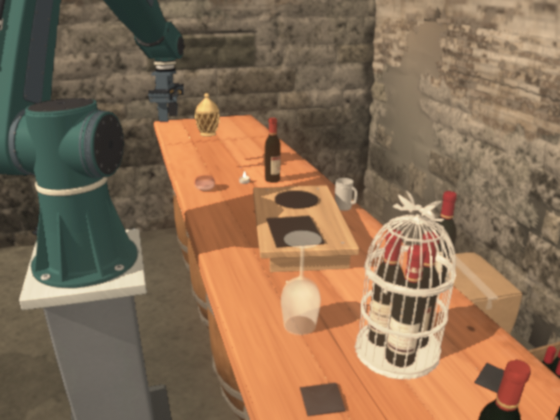

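The top view shows the riser with corners near (219,135), (371,163), (359,246) and (203,214). The rectangular slate is at about (328,206) on its right half and the round slate at (254,180). Bottle, tealight and votive are on the left and the glass is at about (440,235). Next I'll measure the riser and slate.

```bash
cat > h.py <<'E'
import numpy as np,cv2
from workcell import robot
from scipy.spatial.transform import Rotation as R
def cam(n):
    p=robot.camera_params(n); f=210/np.tan(np.radians(p['fovy']/2))
    K=np.array([[f,0,p['cx']],[0,f,p['cy']],[0,0,1]]); return p,K
def cast(n,uv,z):
    p,K=cam(n); w=p['rotation']; Rm=R.from_quat([w[1],w[2],w[3],w[0]]).as_matrix()
    u=cv2.undistortPoints(np.array(uv,float).reshape(-1,1,2),K,p['dist_coeffs']).reshape(-1,2)
    d=np.c_[u[:,0],-u[:,1],-np.ones(len(u))]@Rm.T
    e=p['eye']; return (e+d*((z-e[2])/d[:,2])[:,None])
def project(n,P):
    p,K=cam(n); w=p['rotation']; Rm=R.from_quat([w[1],w[2],w[3],w[0]]).as_matrix()
    c=(np.atleast_2d(P)-p['eye'])@Rm*np.array([1,-1,-1])
    return cv2.projectPoints(c,np.zeros(3),np.zeros(3),K,p['dist_coeffs'])[0].reshape(-1,2)
def slate(img,box):
    x0,y0,x1,y1=box
    g=img.max(2).astype(np.uint8); m=np.zeros_like(g); m[y0:y1,x0:x1]=(g[y0:y1,x0:x1]<70)
    cs,_=cv2.findContours(m,cv2.RETR_EXTERNAL,cv2.CHAIN_APPROX_NONE)
    return max(cs,key=cv2.contourArea).reshape(-1,2)
E
python3 - <<'E'
from h import *
im=robot.grab_frame("top")
cv2.imwrite("pics/crop.png",cv2.resize(im[120:260,190:390,::-1],None,fx=4,fy=4,interpolation=cv2.INTER_CUBIC))
for nm,b in(("rect",(285,165,372,245)),("round",(220,145,285,212))):
    c=slate(im,b); P=cast("top",c,0.078)[:,:2]
    r=cv2.minAreaRect(P.astype(np.float32)*1000); print(nm,r,cv2.boxPoints(r).round(1).tolist(),len(c))
print(cast("top",[(219,135),(371,163),(359,246),(203,214)],0.07).round(4))
hsv=cv2.cvtColor(im,cv2.COLOR_RGB2HSV)
for q in((200,290),(222,330),(170,330),(250,330),(190,180),(237,300),(250,300)): print(q,im[q],hsv[q])
E
```

```text
rect ((534.088134765625, -127.99176025390625), (155.56005859375, 116.91635131835938), 82.15604400634766) [[465.6000061035156, -197.10000610351562], [581.4000244140625, -213.0], [602.5999755859375, -58.900001525878906], [486.79998779296875, -43.0]] 194
round ((610.4133911132812, 69.81365966796875), (122.86750793457031, 123.05670928955078), 89.16182708740234) [[548.0, 9.300000190734863], [671.0, 7.5], [672.7999877929688, 130.3000030517578], [549.7999877929688, 132.10000610351562]] 126
[[ 0.7416  0.1644  0.07  ]
 [ 0.6548 -0.256   0.07  ]
 [ 0.4252 -0.2115  0.07  ]
 [ 0.5196  0.2078  0.07  ]]
(200, 290) [238 175  85] [ 18 164 238]
(222, 330) [40 39 35] [24 32 40]
(170, 330) [229 161  79] [ 16 167 229]
(250, 330) [247 151  51] [ 15 202 247]
(190, 180) [189  98  37] [ 12 205 189]
(237, 300) [152  76  29] [ 11 206 152]
(250, 300) [248 153  53] [ 15 201 248]
```

View pics/crop.png

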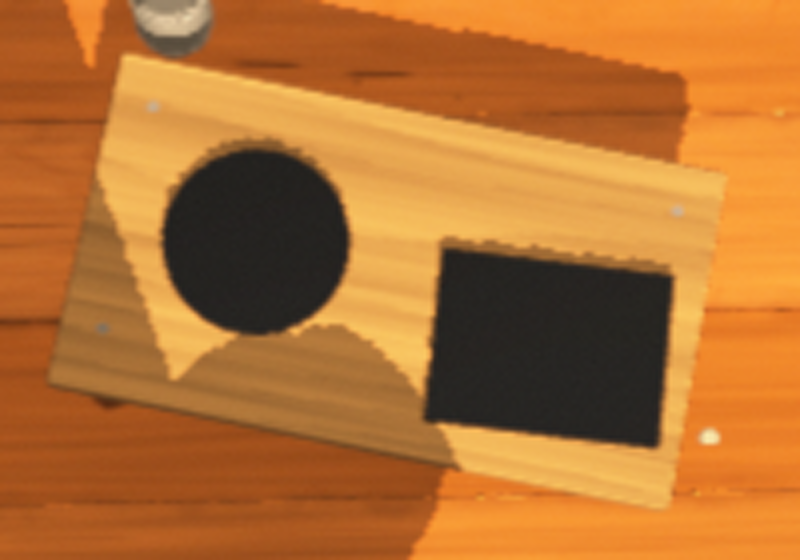

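Run:
```python
from h import *
im=robot.grab_frame("top")
px=(np.array([(122,55),(727,176),(667,507),(48,381)])+.5)/4-.5+[190,120]
C=cast("top",px,0.07)[:,:2]; 
print(C.round(4),[np.linalg.norm(C[i]-C[(i+1)%4]).round(4) for i in range(4)])
r=cv2.minAreaRect((C*1000).astype(np.float32)); print(r)
yv=(C[0]-C[1])+(C[3]-C[2]); yaw=np.arctan2(-yv[0],yv[1]); c=C.mean(0)
print("riser",c,yaw)
Rm=np.array([[np.cos(yaw),-np.sin(yaw)],[np.sin(yaw),np.cos(yaw)]])
np.savez("riser.npz",c=c,yaw=yaw)
s=np.array([.5341,-.1280]); B=np.array([[.4656,-.1971],[.5814,-.2130],[.6026,-.0589],[.4868,-.0430]])
B=s+(B-s)*1.027
print("slate in riser",(s-c)@Rm, ((B-c)@Rm).round(4)); print("round",(np.array([.6104,.0698])-c)@Rm)
print("glass~",cast("top",[(455,230)],0.0),cast("top",[(428,240)],0.2),"bottle",cast("top",[(128,178)],0))
print("target dir", Rm[:,0],Rm[:,1])
q=robot.get_obs()['tcp_rot'];M=R.from_quat([q[1],q[2],q[3],q[0]]).as_matrix();print(M.round(3))
```

```text
[[ 0.7463  0.1613]
 [ 0.653  -0.2569]
 [ 0.4244 -0.2043]
 [ 0.5173  0.2115]] [np.float64(0.4285), np.float64(0.2346), np.float64(0.4261), np.float64(0.2344)]
((585.1378173828125, -22.310897827148438), (428.47998046875, 234.58245849609375), 77.42387390136719)
riser [ 0.58521888 -0.0221322 ] -0.21968301445941749
slate in riser [-0.02681958 -0.11446327] [[-0.08   -0.1991]
 [ 0.0396 -0.1891]
 [ 0.0264 -0.0299]
 [-0.0933 -0.0399]]
round [0.00454204 0.09521024]
glass~ [[ 0.47230143 -0.50133273  0.        ]] [[ 0.42594784 -0.35297596  0.2       ]] bottle [[0.63938735 0.43225448 0.        ]]
target dir [ 0.97596658 -0.21792027] [0.21792027 0.97596658]
[[-0.903  0.43  -0.   ]
 [ 0.43   0.903 -0.001]
 [ 0.    -0.001 -1.   ]]
```

Checks: the riser measures 428 x 235 mm (given 430 x 240) and the slate 156 x 117 mm at pixel centres, so both fit. The slate sits at riser (-27, -114) mm, turned +0.085 rad. I'll push its back edge with the open fingers, straddling and square to the riser. First I'll go over it, high up.

Emit:
apply_moves:
  motion:
    - [[0, 0, 6, 0, 0, 0, 9.1], [2, -5, 10, 0, 0, 0.05, 9.1], [4.5, -10.5, 10, 0, 0, 0.1, 9.1], [7, -16.5, 10, 0, 0, 0.15, 9.1], [9.5, -22.5, 10, 0, 0, 0.2, 9.1], [12, -28.5, 10, 0, 0, 0.225, 9.1], [14.5, -34, 10, 0, 0, 0.225, 9.1], [17, -40, 10, 0, 0, 0.225, 9.1]]

```text
t: 1.2
position: [0.4679, 0.2388, 0.2755]
tcp_rot: [0.0, 0.11, 0.994, 0.0]
force: [0.7, 0.4, 1.2]
gripper_width: 0.0909
```

Emit:
apply_moves:
  motion:
    - [[2.5, -6, 0, 0, 0, 0, 9.1], [5, -12, 0, 0, 0, 0, 9.1], [7.5, -18, 0, 0, 0, 0, 9.1], [10, -24, 0, 0, 0, 0, 9.1], [12.5, -30, 0, 0, 0, 0, 9.1], [15, -36, 0, 0, 0, 0, 9.1], [15.8, -37.8, 0, 0, 0, 0, 9.1], [15.8, -37.8, 0, 0, 0, 0, 9.1]]

```text
t: 2.2
position: [0.6259, -0.1393, 0.2749]
tcp_rot: [-0.0, 0.111, 0.994, -0.0]
force: [-0.3, 1.1, 0.5]
gripper_width: 0.0909
```

```bash
cat > st.py <<'E'
from h import *
o=robot.get_obs(); r=np.load("riser.npz"); y=float(r['yaw'])
Rm=np.array([[np.cos(y),-np.sin(y)],[np.sin(y),np.cos(y)]])
q=o['tcp_rot'];M=R.from_quat([q[1],q[2],q[3],q[0]]).as_matrix()
print(o['t'],o['position'].round(4),"riserframe",((o['position'][:2]-r['c'])@Rm).round(4),"yaw",np.arctan2(-M[0,1],M[1,1])-y,"tilt",M[:,2].round(4),"F",o['force'].round(1),o['gripper_width'])
E
python3 st.py
```

```text
2.2 [ 0.6259 -0.1393  0.2749] riserframe [ 0.0652 -0.1055] yaw -0.0025707974919845777 tilt [-4.e-04 -0.e+00 -1.e+00] F [-0.3  1.1  0.5] 0.09085024869427506
```

Emit:
apply_moves:
  motion:
    - [[0.5, -0.8, -5, 0, 0, 0, 9.1], [0.5, -0.8, -10, 0, 0, 0, 9.1], [0.5, -0.8, -15, 0, 0, 0, 9.1], [0.5, -0.8, -18, 0, 0, 0, 9.1], [0.5, -0.8, -18, 0, 0, 0, 9.1]]

```text
t: 2.82
position: [0.6287, -0.144, 0.0933]
tcp_rot: [-0.002, 0.109, 0.994, 0.0]
force: [-0.1, 0.2, 0.8]
gripper_width: 0.091
```

```bash
python3 st.py
python3 - <<'E'
from h import *
for n,(a,b,c,d) in (("top",(120,260,190,390)),("side",(150,290,220,420))):
    im=robot.grab_frame(n); cv2.imwrite(f"pics/{n}1.png",cv2.resize(im[a:b,c:d,::-1],None,fx=4,fy=4,interpolation=cv2.INTER_CUBIC))
E
```

```text
2.825 [ 0.6287 -0.144   0.0933] riserframe [ 0.069  -0.1095] yaw 0.0005023315650085625 tilt [-0.004   0.0012 -1.    ] F [-0.1  0.2  0.8] 0.09096141683573541
```

View pics/top1.png

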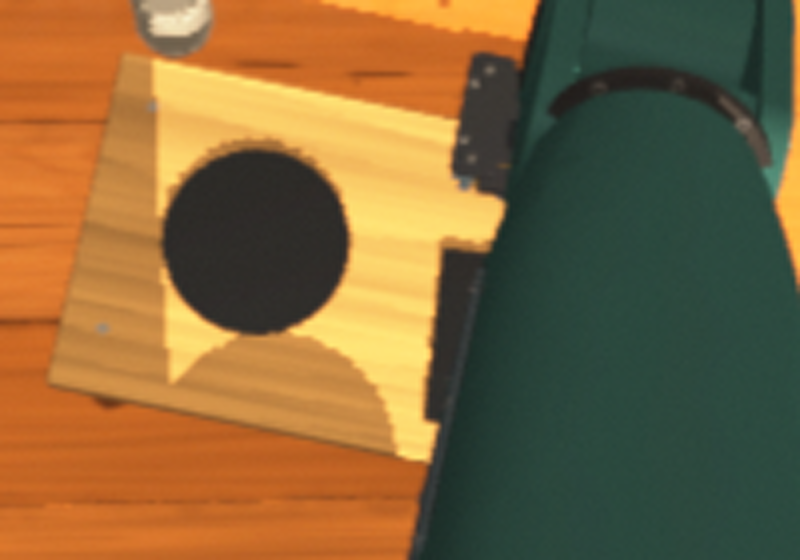

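View pics/side1.png

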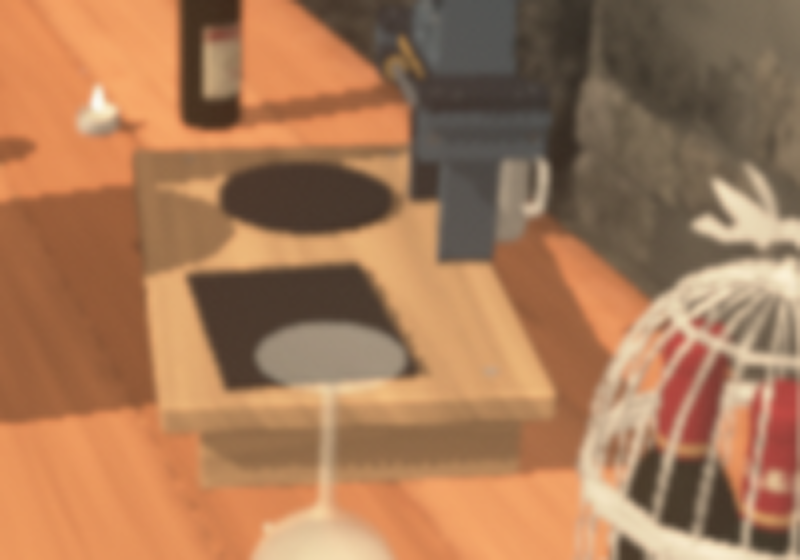

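The top view is blocked by the arm. The side view shows both fingers behind the slate's back edge and clear of it. Lowering to 3 mm above the riser.

Emit:
apply_moves:
  motion:
    - [[0, 0, -1.5, 0, 0, 0, 9.1], [0, 0, -2.1, 0, 0, 0, 9.1], [0, 0, -2.1, 0, 0, 0, 9.1], [0, 0, -2.1, 0, 0, 0, 9.1]]

```text
t: 3.42
position: [0.6307, -0.1454, 0.0746]
tcp_rot: [0.0, 0.11, 0.994, -0.0]
force: [0.6, -0.8, -0.4]
gripper_width: 0.0911
```

```bash
python3 st.py
```

```text
3.425 [ 0.6307 -0.1454  0.0746] riserframe [ 0.0712 -0.1104] yaw -0.00020723119138094104 tilt [ 3.e-04 -1.e-04 -1.e+00] F [ 0.6 -0.8 -0.4] 0.09109571246350878
```

Emit:
apply_moves:
  motion:
    - [[-0.78, 0.17, -0.1, 0, 0, 0, 9.1], [-1.56, 0.35, -0.1, 0, 0, 0, 9.1], [-2.34, 0.52, -0.1, 0, 0, 0, 9.1], [-3.12, 0.7, -0.1, 0, 0, 0, 9.1], [-3.9, 0.87, -0.1, 0, 0, 0, 9.1], [-4.68, 1.04, -0.1, 0, 0, 0, 9.1], [-5.46, 1.22, -0.1, 0, 0, 0, 9.1], [-5.46, 1.22, -0.1, 0, 0, 0, 9.1]]

```text
t: 4.42
position: [0.5754, -0.133, 0.0733]
tcp_rot: [-0.0, 0.11, 0.994, 0.0]
force: [0.2, 0.5, 0.5]
gripper_width: 0.0907
```

```bash
python3 st.py
python3 - <<'E'
from h import *
for n,(a,b,c,d) in (("side",(150,290,220,420)),):
    im=robot.grab_frame(n); cv2.imwrite(f"pics/{n}2.png",cv2.resize(im[a:b,c:d,::-1],None,fx=4,fy=4,interpolation=cv2.INTER_CUBIC))
E
```

```text
4.425 [ 0.5754 -0.133   0.0733] riserframe [ 0.0145 -0.1103] yaw -0.00011613048058828346 tilt [-2.e-04  0.e+00 -1.e+00] F [0.2 0.5 0.5] 0.09072558654342541
```

View pics/side2.png

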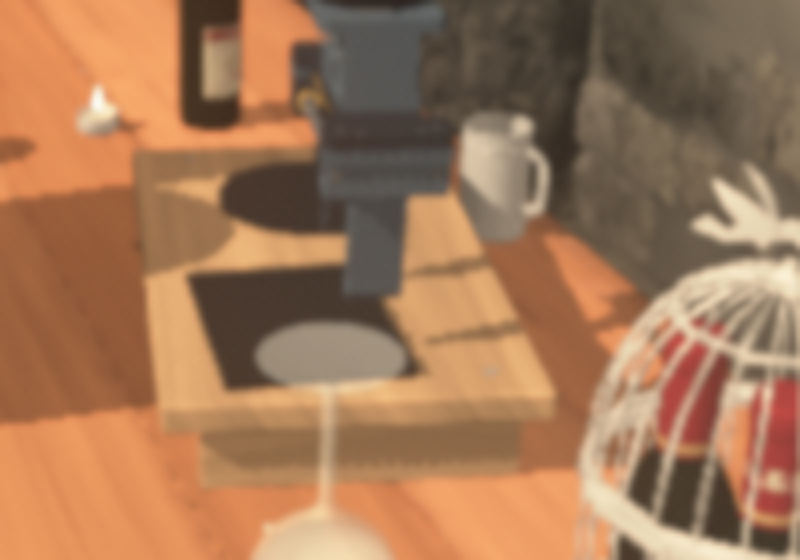

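The side view shows the fingers forward (tip at about (375,295) in the crop), but the slate's corners at (190,278), (228,388) and (425,372) are unchanged and the force is about 0. So either they haven't touched yet or the measurements disagree. I'll cross-check the side view against the top.

Run:
```python
from h import *
r=np.load("riser.npz"); y=float(r['yaw']); c=r['c']
Rm=np.array([[np.cos(y),-np.sin(y)],[np.sin(y),np.cos(y)]])
f=lambda p:(np.array(p)+.5)/4-.5+[220,150]
def rf(p,z): return ((cast("side",f(p),z)[:,:2]-c)@Rm).round(4)
print("slate corners BL,FR,BR,(FL hidden?)",rf([(190,278),(228,388),(425,372),(360,264)],.078).tolist())
print("riser top corners",rf([(133,150),(165,413),(555,398),],.07).tolist(), "worldtruth -.12,.215;-.12,-.215;.12,-.215")
print("finger tip bottom L,R",rf([(345,293),(405,296)],.0733).tolist())
P=lambda X,z:(project("side",np.c_[np.array(X)@Rm.T+c,np.full(len(X),z)])-[220,150])*4
o=[.0145,-.1103]
print("exp finger tips",P([[o[0]+a,o[1]+b] for b in(-.059,-.0455,.0455,.059) for a in(-.016,.016)],.0733).round(0).tolist())
```

```text
slate corners BL,FR,BR,(FL hidden?) [[-0.0901, -0.0544], [-0.0783, -0.2113], [0.0423, -0.1996], [0.0265, -0.0397]]
riser top corners [[-0.1175, 0.2067], [-0.1165, -0.2249], [0.1177, -0.2239]] worldtruth -.12,.215;-.12,-.215;.12,-.215
finger tip bottom L,R [[0.0113, -0.0749], [0.0503, -0.0824]]
exp finger tips [[344.0, 357.0], [396.0, 355.0], [341.0, 347.0], [392.0, 346.0], [322.0, 286.0], [370.0, 284.0], [320.0, 277.0], [367.0, 276.0]]
```

Run:
```python
from h import *
r=np.load("riser.npz"); y=float(r['yaw']); c=r['c']
Rm=np.array([[np.cos(y),-np.sin(y)],[np.sin(y),np.cos(y)]])
P=lambda X,z:(project("side",np.c_[np.array(X)@Rm.T+c,np.full(len(X),z)])-[220,150])*4
for o,zs in(([.0145,-.1103],(.0733,.09,.11,.13)),([.069,-.1095],(.0933,.11,.13,.15))):
  for z in zs: print(z,P([[o[0]+a,o[1]+b] for b in(-.059,.0455) for a in(-.016,.016)],z).round(0).tolist())
im=robot.grab_frame("top"); cv2.imwrite("pics/top3.png",im[:,:,::-1])
im=robot.grab_frame("side"); cv2.imwrite("pics/side3.png",cv2.resize(im[120:260,240:380,::-1],None,fx=4,fy=4,interpolation=cv2.INTER_CUBIC))
```

```text
0.0733 [[344.0, 357.0], [396.0, 355.0], [322.0, 286.0], [370.0, 284.0]]
0.09 [[345.0, 333.0], [397.0, 331.0], [323.0, 263.0], [371.0, 261.0]]
0.11 [[347.0, 303.0], [398.0, 302.0], [324.0, 235.0], [372.0, 234.0]]
0.13 [[348.0, 274.0], [400.0, 272.0], [325.0, 207.0], [373.0, 206.0]]
0.0933 [[433.0, 325.0], [484.0, 323.0], [404.0, 255.0], [451.0, 254.0]]
0.11 [[434.0, 300.0], [485.0, 299.0], [405.0, 232.0], [453.0, 231.0]]
0.13 [[436.0, 270.0], [487.0, 269.0], [407.0, 205.0], [454.0, 203.0]]
0.15 [[438.0, 240.0], [489.0, 239.0], [408.0, 176.0], [456.0, 175.0]]
```

View pics/top3.png

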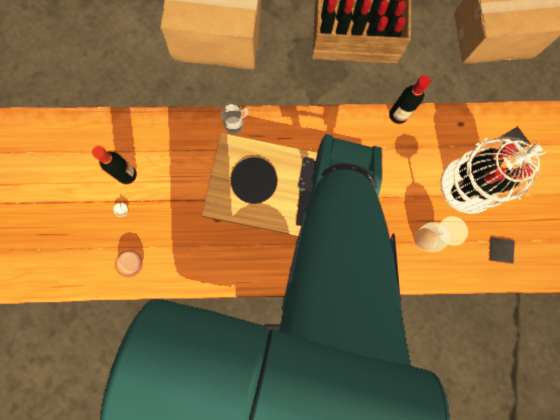

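View pics/side3.png

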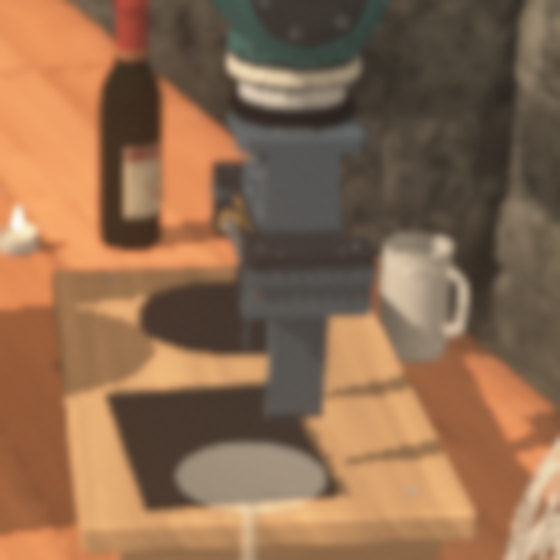

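The side view shows the near fingertip at about (375,295) in the crop. At this x and y that means a height of about 115 mm, but the reported TCP height is 73 mm. The earlier picture gives the same offset, about 42 mm. So the real tips are about 42 mm above the reported TCP and passed over the slate. I'll back off behind the slate and go down guarded.

Emit:
apply_moves:
  motion:
    - [[2.8, -0.6, 0, 0, 0, 0, 9.1], [5.5, -1.2, 0, 0, 0, 0, 9.1], [5.5, -1.2, 0, 0, 0, 0, 9.1], [5.5, -1.2, -1.5, 0, 0, 0, 9.1], [5.5, -1.2, -3, 0, 0, 0, 9.1], [5.5, -1.2, -3, 0, 0, 0, 9.1], [5.5, -1.2, -3, 0, 0, 0, 9.1]]

```text
t: 5.45
position: [0.6307, -0.1451, 0.0433]
tcp_rot: [-0.0, 0.11, 0.994, 0.0]
force: [0.5, 0.5, 0.6]
gripper_width: 0.0908
```

```bash
python3 st.py
python3 - <<'E'
from h import *
im=robot.grab_frame("side"); cv2.imwrite("pics/side4.png",cv2.resize(im[150:290,220:420,::-1],None,fx=4,fy=4,interpolation=cv2.INTER_CUBIC))
r=np.load("riser.npz"); y=float(r['yaw']); c=r['c']
Rm=np.array([[np.cos(y),-np.sin(y)],[np.sin(y),np.cos(y)]])
o=robot.get_obs(); o=(o['position'][:2]-c)@Rm
for z in(.07,.08,.09): print(z,((project("side",np.c_[np.array([[o[0]+a,o[1]-.059] for a in(-.016,.016)])@Rm.T+c,[z,z]])-[220,150])*4).round(0).tolist())
E
```

```text
5.45 [ 0.6307 -0.1451  0.0433] riserframe [ 0.0712 -0.11  ] yaw -0.00014586425750715004 tilt [-3.e-04  1.e-04 -1.e+00] F [0.5 0.5 0.6] 0.09081814106285345
0.07 [[435.0, 359.0], [485.0, 357.0]]
0.08 [[436.0, 344.0], [486.0, 342.0]]
0.09 [[437.0, 330.0], [487.0, 328.0]]
```

View pics/side4.png

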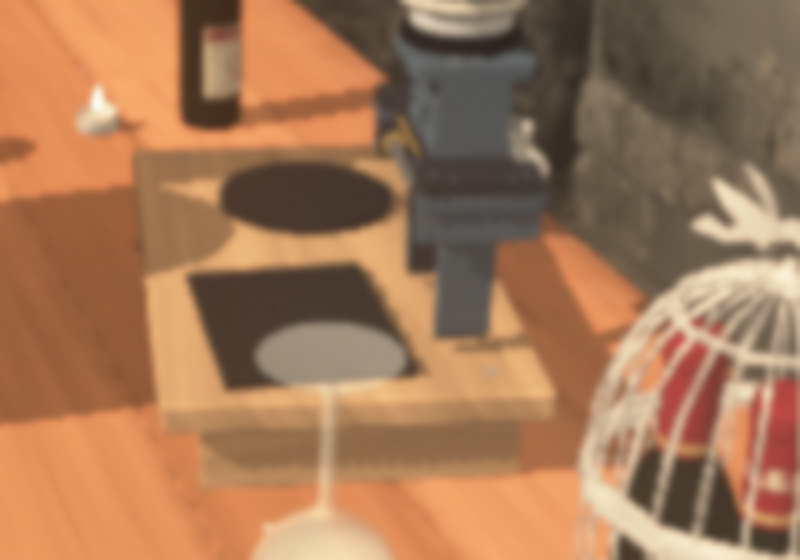

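The tip is now at row 336 of the crop, about 85 mm high (reported 43 mm), which confirms the 42 mm offset. It still floats about 15 mm above the riser. Going down in small steps and watching the force.

Emit:
apply_moves:
  motion:
    - [[0, 0, -0.5, 0, 0, 0, 9.1], [0, 0, -1.0, 0, 0, 0, 9.1], [0, 0, -1.0, 0, 0, 0, 9.1], [0, 0, -1.1, 0, 0, 0, 9.1], [0, 0, -1.1, 0, 0, 0, 9.1]]

```text
t: 6.12
position: [0.6309, -0.1451, 0.0323]
tcp_rot: [0.0, 0.11, 0.994, 0.0]
force: [-0.2, -0.2, -0.2]
gripper_width: 0.0908
```

Emit:
apply_moves:
  motion:
    - [[0, 0, -0.1, 0, 0, 0, 9.1], [0, 0, -0.1, 0, 0, 0, 9.1]]

```text
t: 6.38
position: [0.6311, -0.1452, 0.0317]
tcp_rot: [0.0, 0.11, 0.994, -0.0]
force: [-2.7, 0.4, 4.1]
gripper_width: 0.0908
```

```bash
python3 st.py
python3 - <<'E'
from h import *
im=robot.grab_frame("side"); cv2.imwrite("pics/side5.png",cv2.resize(im[150:290,220:420,::-1],None,fx=4,fy=4,interpolation=cv2.INTER_CUBIC))
E
```

```text
6.375 [ 0.6311 -0.1452  0.0317] riserframe [ 0.0716 -0.1101] yaw -5.902668372767539e-05 tilt [ 2.e-04 -1.e-04 -1.e+00] F [-2.7  0.4  4.1] 0.0908422157060258
```

View pics/side5.png

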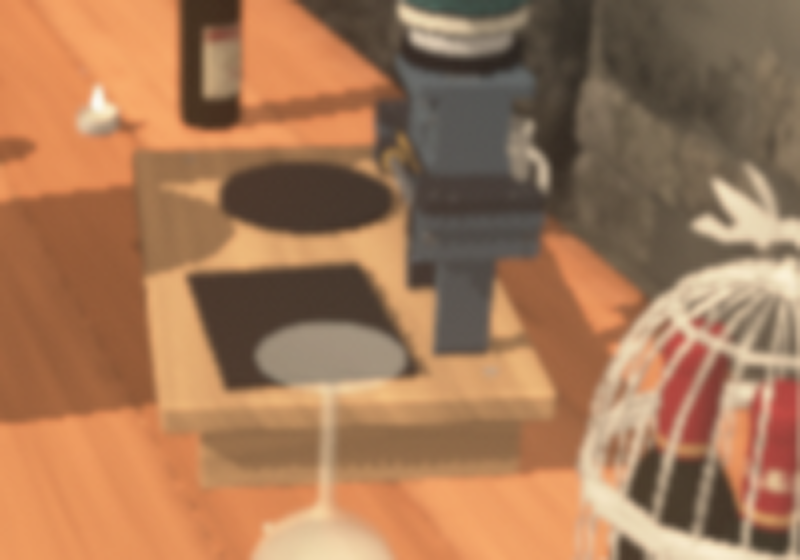

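Contact at reported z of about 0.0318 (4 N up), so that is the riser top at 70 mm. I'll lift about 2 mm and push towards the front edge.

Emit:
apply_moves:
  motion:
    - [[0, 0, 0.25, 0, 0, 0, 9.1], [-0.78, 0.17, 0.25, 0, 0, 0, 9.1], [-1.46, 0.33, 0.25, 0, 0, 0, 9.1], [-2.15, 0.48, 0.25, 0, 0, 0, 9.1], [-2.83, 0.63, 0.25, 0, 0, 0, 9.1], [-3.5, 0.78, 0.25, 0, 0, 0, 9.1], [-3.5, 0.78, 0.25, 0, 0, 0, 9.1]]

```text
t: 7.3
position: [0.5953, -0.1371, 0.0338]
tcp_rot: [-0.0, 0.11, 0.994, 0.0]
force: [0.0, -0.0, 0.8]
gripper_width: 0.0913
```

```bash
python3 st.py
python3 - <<'E'
from h import *
im=robot.grab_frame("side"); cv2.imwrite("pics/side6.png",cv2.resize(im[150:290,220:420,::-1],None,fx=4,fy=4,interpolation=cv2.INTER_CUBIC))
E
```

```text
7.3 [ 0.5953 -0.1371  0.0338] riserframe [ 0.0349 -0.11  ] yaw -0.00021551184226384357 tilt [-6.e-04  2.e-04 -1.e+00] F [ 0.  -0.   0.8] 0.09131466951075339
```

View pics/side6.png

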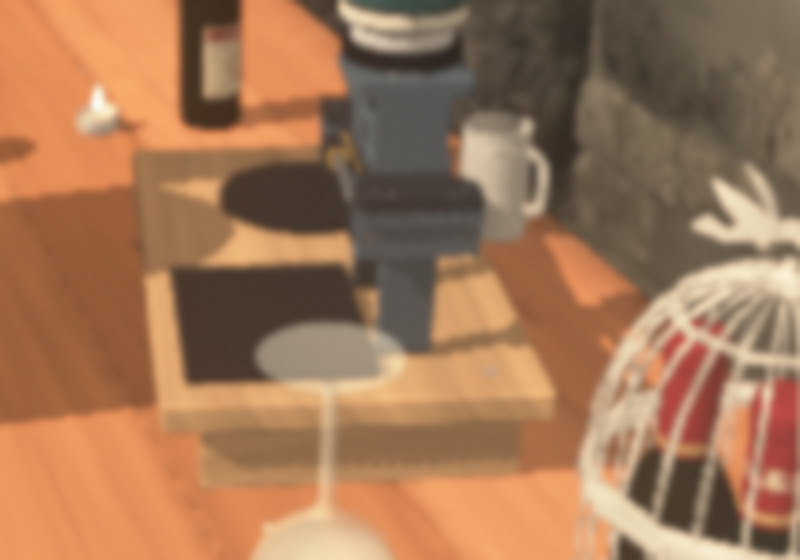

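The slate now moves with the fingers and has squared up, with its front corners at (172,270) and (188,383) in the crop. Pushing another 50 mm, then I'll measure.

Emit:
apply_moves:
  motion:
    - [[-0.7, 0.16, 0, 0, 0, 0, 9.1], [-1.4, 0.31, 0, 0, 0, 0, 9.1], [-2.1, 0.47, 0, 0, 0, 0, 9.1], [-2.8, 0.63, 0, 0, 0, 0, 9.1], [-3.5, 0.78, 0, 0, 0, 0, 9.1], [-4.2, 0.94, 0, 0, 0, 0, 9.1], [-4.9, 1.09, 0, 0, 0, 0, 9.1], [-4.9, 1.09, 0, 0, 0, 0, 9.1]]

```text
t: 8.35
position: [0.5457, -0.1261, 0.0335]
tcp_rot: [-0.001, 0.11, 0.994, 0.0]
force: [0.8, 0.5, -0.3]
gripper_width: 0.0908
```

```bash
python3 st.py
python3 - <<'E'
from h import *
im=robot.grab_frame("side"); cv2.imwrite("pics/side7.png",cv2.resize(im[150:290,220:420,::-1],None,fx=4,fy=4,interpolation=cv2.INTER_CUBIC))
E
```

```text
8.35 [ 0.5457 -0.1261  0.0335] riserframe [-0.0159 -0.1101] yaw -0.00012926067275428887 tilt [-1.6e-03  4.0e-04 -1.0e+00] F [ 0.8  0.5 -0.3] 0.09080959802696031
```

View pics/side7.png

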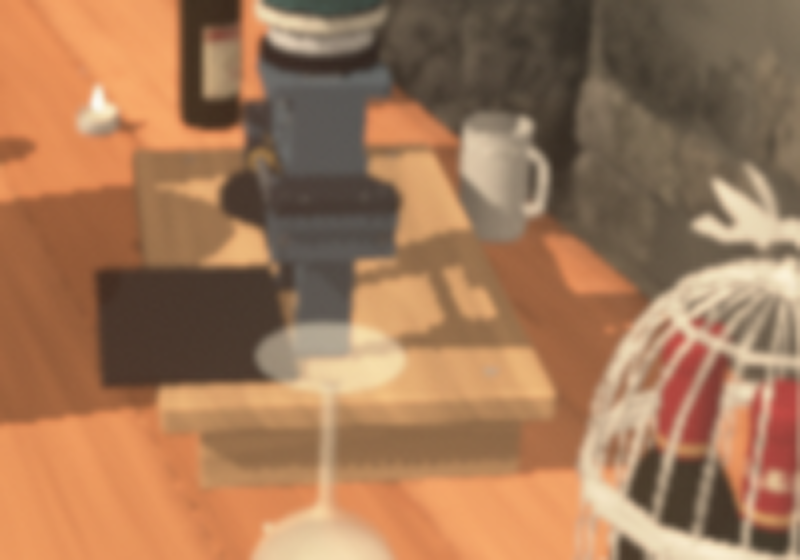

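Run:
```python
from h import *
r=np.load("riser.npz"); y=float(r['yaw']); c=r['c']
Rm=np.array([[np.cos(y),-np.sin(y)],[np.sin(y),np.cos(y)]])
f=lambda p:(np.array(p)+.5)/4-.5+[220,150]
def rf(p,z): return ((cast("side",f(p),z)[:,:2]-c)@Rm).round(4)
print("slate front top L,R",rf([(96,270),(104,381)],.078).tolist(), "riser", rf([(159,398),(133,150)],.07).tolist())
```

```text
slate front top L,R [[-0.1523, -0.0374], [-0.1514, -0.1974]] riser [[-0.119, -0.2061], [-0.1175, 0.2067]]
```

The front edge is at riser x of -152 mm by image and by the TCP, so about 33 mm overhangs. I'll push 7 mm more, then back off and lift.

Emit:
apply_moves:
  motion:
    - [[-0.35, 0.08, 0, 0, 0, 0, 9.1], [-0.7, 0.15, 0, 0, 0, 0, 9.1], [-0.7, 0.15, 0, 0, 0, 0, 9.1], [-0.2, 0.05, 0, 0, 0, 0, 9.1], [1.3, -0.3, 0, 0, 0, 0, 9.1], [1.3, -0.3, 0, 0, 0, 0, 9.1], [1.3, -0.3, 5, 0, 0, 0, 9.1], [1.3, -0.3, 11, 0, 0, 0, 9.1]]

```text
t: 9.4
position: [0.559, -0.1291, 0.1441]
tcp_rot: [-0.001, 0.11, 0.994, 0.0]
force: [0.9, -0.2, 1.2]
gripper_width: 0.0913
```

Emit:
apply_moves:
  motion:
    - [[0, 0, 6, 0, 0, 0, 9.1], [0, 0, 12, 0, 0, 0, 9.1], [-2, 5, 14, 0, 0, 0, 9.1], [-4, 10, 14, 0, 0, 0, 9.1], [-6, 15, 14, 0, 0, 0, 9.1], [-8, 20, 14, 0, 0, 0, 9.1], [-10, 25, 14, 0, 0, 0, 9.1], [-12, 30, 14, 0, 0, 0, 9.1]]

```text
t: 10.4
position: [0.439, 0.172, 0.284]
tcp_rot: [0.0, 0.11, 0.994, 0.0]
force: [0.9, 0.1, -1.0]
gripper_width: 0.0909
```

Emit:
apply_moves:
  motion:
    - [[-2, 5, 0, 0, 0, 0, 9.1], [-4, 10, 0, 0, 0, 0, 9.1], [-6, 15, 0, 0, 0, 0, 9.1], [-8, 20, 0, 0, 0, 0, 9.1], [-10, 25, 0, 0, 0, 0, 9.1], [-12, 30, 0, 0, 0, 0, 9.1], [-12, 30, 0, 0, 0, 0, 9.1], [-12, 30, 0, 0, 0, 0, 9.1]]

```text
t: 11.4
position: [0.3198, 0.4702, 0.2835]
tcp_rot: [-0.0, 0.109, 0.994, -0.0]
force: [0.6, -0.1, -0.7]
gripper_width: 0.0909
```

```bash
python3 st.py
python3 - <<'E'
from h import *
im=robot.grab_frame("top"); cv2.imwrite("pics/top8.png",cv2.resize(im[:,:,::-1],None,fx=1.4,fy=1.4))
cv2.imwrite("pics/crop8.png",cv2.resize(im[120:260,190:390,::-1],None,fx=4,fy=4,interpolation=cv2.INTER_CUBIC))
r=np.load("riser.npz"); y=float(r['yaw']); c=r['c']
Rm=np.array([[np.cos(y),-np.sin(y)],[np.sin(y),np.cos(y)]])
for nm,b in(("rect",(285,165,372,265)),("round",(220,145,285,212))):
    q=slate(im,b); P=(cast("top",q,0.078)[:,:2]-c)@Rm*1000
    print(nm,cv2.minAreaRect(P.astype(np.float32)),len(q))
E
```

```text
11.4 [0.3198 0.4702 0.2835] riserframe [-0.3663  0.4227] yaw 0.0003986147986766442 tilt [-3.e-04 -7.e-04 -1.e+00] F [ 0.6 -0.1 -0.7] 0.09087171982116127
rect ((-100.76422119140625, -109.43614959716797), (117.12007904052734, 156.7919158935547), 0.36614835262298584) 195
round ((4.546394348144531, 95.25186920166016), (123.05694580078125, 122.92015838623047), 11.750926971435547) 127
```

View pics/top8.png

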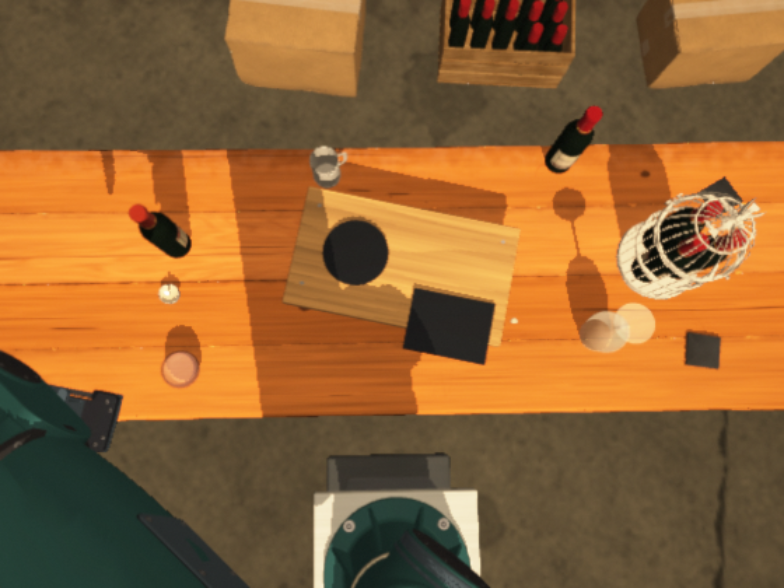

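View pics/crop8.png

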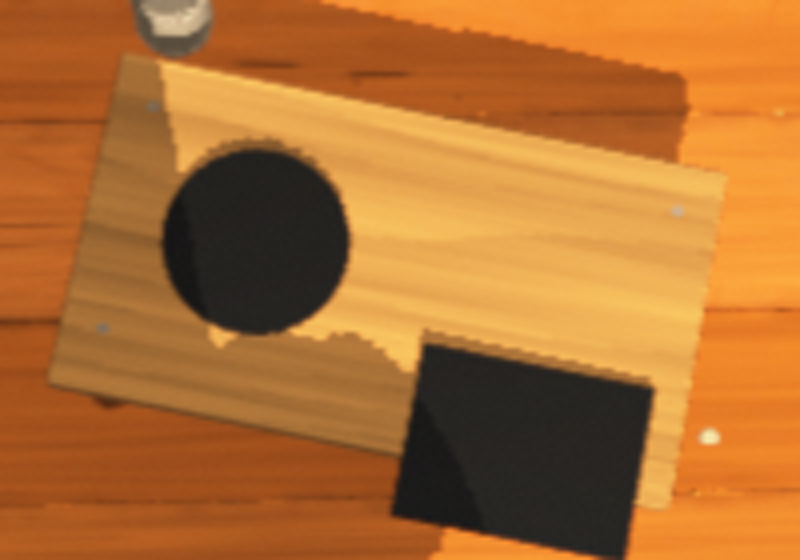

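The slate is square to the riser at x = -100.8 mm, y = -109 mm, with about 41 mm out over the edge. The round slate and the other things are where they were, and the gripper is clear. Handing in.

```bash
python3 -c "
from workcell import robot
print(robot.finish_job())"
```

```text
the job is handed in; nothing more can be done
None
```

I slid the rectangular slate straight out over the riser's front edge by pushing its back edge with the open fingers, then backed off, lifted clear and handed in at about 11.5 s.

**Last checks (top camera):**
- **Slate:** its centre is at riser x = -101 mm, y = -109 mm. About 41 mm is out over the front edge, and it is square to within 0.01 rad.
- **Flatness:** I have no direct measurement of this. The slate's outline at its expected height has the right size (117 x 157 mm, given 120 x 160 mm).
- **Round slate:** it had not moved measurably (under 0.1 mm).
- **Bystanders:** bottle, glass, votive and tealight look unmoved, by eye only.
- **Gripper:** it was clear of everything.

**What disagreed:**
- **Fingertip height:** the real tips sit about 38 to 42 mm above the reported TCP height. My first push therefore passed over the slate without touching it. I found this in the side view and confirmed it with a light 4 N touch on the riser before pushing again.
- **Riser depth:** the riser measured 235 mm deep against the given 240 mm, so the overhang is uncertain by about 3 mm, well inside the 25 to 55 mm band.
- **Side camera:** it placed things about 10 mm off along the riser's length compared with the top camera, but agreed within about 4 mm across it.

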